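# Lock the glass guard and put its key away

### The arm

A 6-joint arm with a two-finger parallel gripper is mounted at the origin on the work surface. World frame = base frame: x ahead of the robot, y to its left, z up, the work surface at z = 0. Lengths are in m, angles in rad, forces in N, time in s.
With the tool pointing down it reaches from about 0.35 to 0.875 m from the base axis. Payload 15.5 kg.
Tool frame: the origin (TCP) lies where the fingers leave the gripper's body, on its centre line; the fingertips stand 73 mm ahead of it and the grasp point (between the pads) lies env.pinch_z ahead of it (env.pinch_z is the distance from the TCP to the grasp point, in m); z points along the fingers, x is the direction in which the jaws open and shut, and the axes are right-handed (so a half turn about z gives the same grasp; the last joint's range is limited). The gripper opens to 85 mm and grips with 20 to 120 N. Pads are 22 mm wide; open, the fingers measure 114 mm over their backs; the gripper's body (76 mm by 85 mm) begins 54 mm behind the grasp point. The pads swing forward as they close: fully open they stand 13 mm farther back than shut.
Start: joints at [1.075, 0.494, 1.345, -0, 1.302, -0.096], TCP at [0.243, 0.576, 0.304] pointing down, gripper open.
Joint ranges: [-2.91, 2.91], [-0.82, 2.16], [0.22, 2.67], [-1.22, 4.37], [0.12, 2.79], [-3.08, 3.08]. Speed limits (rad/s): [1.89, 1.89, 2.57, 3.01, 3.01, 3.01].

### API

Orientations are given as a unit quaternion [w, x, y, z].
In Python, from rig import env gives the robot as it stands.
- The arm moves only by the tool servo_tool, never from a script. Its argument "commands" is one flat list of numbers, 4 for each row, row after row: the shift along the tool's x, y, z in mm, then the turn about the tool's z in rad. A call has 1 to 12 rows; each row shifts and turns the commanded pose from where the row before left it, along the tool's axes as they then stand; what a row does not reach is not made up. A row lasts 1/8 s, in which the tool goes at most 62.5 mm and 10.7 degrees, less where a joint would pass 70% of its speed; a pose out of reach is approached as far as the arm can. A call with a gripper value outside its range is refused whole. "claw" is the finger opening in mm, from 0 to 85.4, set as the call begins (left out, the last holds). The fingers move at their own pace and stop on an object; "squeeze" is the grip in N (left out, the last holds). Time passes only in rows, so rows that do not move let the fingers close. It gives the time, the measured TCP pose, the force and the opening at its end, in the units of the state.
- env.get_state(): the state, without advancing time (a new reading comes with each control period).
- env.get_image(name): name is "scene" or "top" or "wrist"; returns (picture, depth): 420x560x3 uint8, blue, green, red; 420x560 float32, m along the optical axis (not along the pixel's ray), 0 where there is no reading.
- env.calibration(name): a dict with "fx", "fy", "cx", "cy" (pixels), "origin" and "attitude" of the camera in the world. Camera axes: x right, y down, z forward; pixel columns grow to the right and rows downward; lengths in m; the calibration is good to about 2 mm. The wrist camera is an equidistant fisheye: a pixel r from the principal point sees the ray r / f radians off the axis. A picture is of the moment at which its call begins: read the wrist's pose just before it. calibration takes no time and is no camera call; for the wrist camera it gives the pose at the moment of the call.
- env.job_done(): hands the job in, once; it reports no verdict.
Trained networks look in the newest picture that a camera, given by its name, has taken for a name from the list of things; names that differ only in an ending like _2 or _b are one class to them, and where a whole thing is asked for, a point or a joint stands for the part that bears it (a point fixed in the world has none). Each returns a list of dicts, best first, with "conf" (0 to 1); they miss things now and then, are a little off and sometimes report something else, mostly with a low value. They report only what shows in the picture. A call takes as long as a camera call. They do not tell look-alikes from the thing itself.
- env.boxes_of(camera, name): "extent" ([left, top, width, height] in pixels, round what is visible of it).
- env.outline_of(camera, name): "mask" (420x560 bool, what is visible of it) and "extent" ([left, top, width, height] in pixels, round what is visible of it).
- env.mark_of(camera, name): "point" ([row, column] in pixels: a listed point, or the origin of a listed thing).
The state is a dict: "time": time; "joint_positions": joint angles; "qd": joint speeds; "effort": joint torques, N m; "eef_pos": TCP position; "tcp_rot": TCP orientation; "contact_force": force on the tool from outside, world axes, zero at the start; "wrist_torque": the same for the moment, N m; "grip_width": finger opening in m.
Only numpy, scipy, OpenCV 4.12 (cv2) and the standard library are available. Lean on these libraries where they do the work, as an engineer would, in place of code of your own. Each camera call takes 0.05 s, during which the arm holds its last target. There are 200 camera calls.

### The job

On the vanity a hex key stands in the clamp of the low glass splash guard. Lock the clamp by turning the key a quarter turn clockwise as seen from above, then pull the key straight up out of its socket and hang it in the upright chrome toothbrush tumbler: shank inside, handle resting across the rim. Leave the clamp locked and the tumbler standing.

Things in the scene. Friction and masses are not known exactly. Their poses are not given: they have to be found in the camera images.
- key_handle (a point): Loose hex key, 0.22 kg, upright in the socket. Grey paddle handle 116 long (x), 12 thick (y, pinch here), 45 mm tall (z up); below its middle a 60 mm steel hex shank, 20 mm across flats. Point: handle centre, 22.5 mm above its underside. Starts pointing at the glass pane; a quarter turn on it is parallel to it. Grip the upper half, so fingertips stay above its underside, clear of the rim.
- socket (a point): Centre of the hex socket's mouth, in the top of the fixed aluminium clamp block (80 x 70, 38 mm high). The shank stands 26 mm deep in it, with about 6 degrees of turning play. z up; x points to the glass pane, 44 mm away, 58 mm high, running along y. Handle's underside is 34 mm above this point at the start. A second, empty clamp sits 160 mm along +y.
- cam (a joint): How far the socket has been turned clockwise from above, in rad: 0 at the start, 1.57 after the quarter turn, hard stop at 1.65. It stays where it is left; friction about 0.08 N m.
- tumbler_rim (a point): Centre of the mouth of the chrome toothbrush tumbler: loose open round steel cup, no handle, 76 mm wide at the rim, 3 mm wall, 100 mm high, 0.35 kg; z up. The tallest of three round vessels (others: 65 mm white ceramic beaker, 75 mm closed glass jar). With the key hung in it, the handle's underside is at rim height.
There are look-alikes about, which are no part of the job. Leave any red or yellow look-alike of the part that bears key_handle alone.

How it is judged:
On the way:
1. the clamp is turned about a quarter turn clockwise with the key (value of joint cam above 1.2 rad and horizontal distance between key_handle and socket below 0.02 m), for 0.2 s.
At the end, for the whole second after the job is handed in: The clamp is still turned at least 1.2 rad clockwise; the key hangs in the tumbler, handle across the rim (handle centre within 30 mm of the rim centre sideways, 12 to 34 mm above it, tilted under 17 degrees); the tumbler stands upright (within 9 degrees) on the stone (value of joint cam above 1.2 rad and horizontal distance between key_handle and tumbler_rim below 0.03 m and z of key_handle in the frame of tumbler_rim between 0.012 and 0.034 m and angle between key_handle's own z axis and vertical below 0.3 rad and angle between tumbler_rim's own z axis and vertical below 0.15 rad and height (world z) of tumbler_rim below 0.115 m); the robot touches nothing.
It also fails if it takes over 45 s, if anything falls off the work surface, if the arm or the gripper's body presses on something with over 40 N, if the wrist force passes 120 N, or if a joint passes its speed limit or range.

## Working session

There is one attempt and no reset: what is moved stays moved. The work goes in short steps, Python scripts to look and compute and a tool call to move; the robot and the scene stay as the last step left them, time stands still between calls to the robot, and variables do not carry over. Pictures are saved under pics/ and viewed, about 8 in all and at most 12, crops included, and the job is handed in when it is done.

Besides the shell and the picture viewer there is one more tool, called after "Request:" by a JSON object that holds its "fn" and its "kwargs". servo_tool: Moves the arm, as the interface text tells. Its arguments: {"type":"object","properties":{"commands":{"type":"array"},"claw":{"type":"number"},"squeeze":{"type":"number"}},"required":["commands"]}

```bash
mkdir -p pics; ls; cat > h.py <<'E'
import numpy as np, cv2
from rig import env
from scipy.spatial.transform import Rotation as R
def rot(a):
    a=np.array(a,float)
    return a if a.shape==(3,3) else R.from_quat(a[[1,2,3,0]]).as_matrix()
def world(cal,uv,d):
    uv=np.atleast_2d(uv).astype(float); x=(uv[:,0]-cal['cx'])/cal['fx']; y=(uv[:,1]-cal['cy'])/cal['fy']
    P=np.c_[x*d,y*d,d*np.ones(len(uv))]
    return P@rot(cal['attitude']).T+np.array(cal['origin'])
def grid(cal,dep):
    v,u=np.mgrid[:420,:560]; return world(cal,np.c_[u.ravel(),v.ravel()],dep.ravel()).reshape(420,560,3)
E
python3 - <<'E'
from h import *
print(env.pinch_z, env.get_state())
ims=[]
for n in ['scene','top']:
    im,d=env.get_image(n); c=env.calibration(n); print(n,c)
    cv2.imwrite(f'pics/{n}0.png',im); np.save(f'{n}0.npy',d)
    W=grid(c,d)
    for k in ['key_handle','socket','tumbler_rim']:
        for m in env.mark_of(n,k)[:4]:
            r,cc=[int(round(x)) for x in m['point']]
            r=min(max(r,0),419);cc=min(max(cc,0),559)
            print(n,k,m['conf'],m['point'],W[r,cc])
E
```

```text
pics
0.0539 {'time': 0.0, 'joint_positions': array([ 1.07548297e+00,  4.94196377e-01,  1.34614160e+00, -2.78527773e-05,
        1.30248190e+00, -9.54886425e-02]), 'qd': array([-0.00010761, -0.00273507, -0.00015553,  0.00051244, -0.00053645,
        0.00021512]), 'effort': array([ 3.22479864e-03, -8.82162738e+01, -3.83871245e+01,  7.68396853e-05,
        1.01700923e-02, -2.97116947e-05]), 'eef_pos': array([0.24315276, 0.5754667 , 0.30328844]), 'tcp_rot': array([ 3.00626163e-04,  8.33441523e-01,  5.52607321e-01, -5.35092237e-04]), 'contact_force': array([0.31008936, 0.43454634, 0.32058065]), 'wrist_torque': array([-0.01445552,  0.01695976,  0.09266346]), 'grip_width': 0.0855369521705552}
scene {'fx': 388.2455097423383, 'fy': 388.2455097423383, 'cx': 281.274306275365, 'cy': 212.32771803527038, 'origin': array([ 0.89376267, -0.16700157,  0.77289955]), 'attitude': array([-0.2230332 ,  0.82086915,  0.50622163, -0.14202004])}
scene key_handle 0.85 [114.5, 374.2] [0.38793585 0.32739154 0.09479981]
scene key_handle 0.72 [166.3, 358.4] [0.50305493 0.20952014 0.09600709]
scene key_handle 0.67 [
[... 151 characters left out ...]
267.1] [ 0.61046314 -0.06452127  0.0187468 ]
top {'fx': 399.27581405102177, 'fy': 399.27581405102177, 'cx': 276.62037146592905, 'cy': 204.5949181078483, 'origin': array([0.43375135, 0.015793  , 1.00882205]), 'attitude': array([-0.0409757 ,  0.71378728, -0.69774705,  0.04447203])}
top key_handle 0.85 [215.6, 188.3] [0.51194583 0.21062636 0.11595989]
top key_handle 0.8 [155.4, 191.3] [0.66101108 0.2188354  0.07843852]
top key_handle 0.74 [272.0, 135.3] [0.38493687 0.32504272 0.1044166 ]
top socket 0.63 [223.0, 195.8] [0.50139519 0.20528574 0.0485647 ]
top tumbler_rim 0.68 [221.8, 193.5] [0.5019399  0.20532735 0.07265464]
top tumbler_rim 0.67 [166.9, 318.9] [ 0.6550095  -0.0940943   0.00653882]
```

View pics/scene0.png

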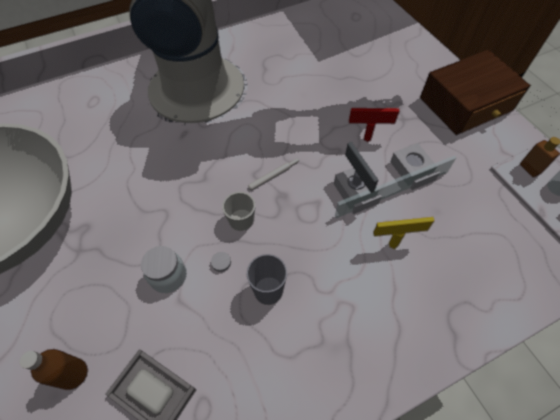

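View pics/top0.png

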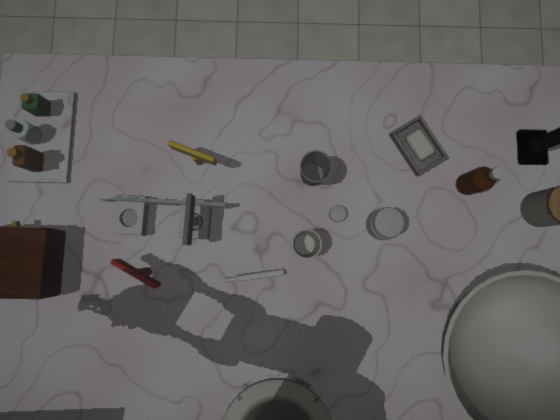

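The grey key is at scene (361,166) / top (188,219), with red at top (135,272) and yellow at (192,152). The chrome tumbler is at top (315,168) and scene (267,280). I'll measure both from depth.

```bash
python3 - <<'E'
from h import *
for n in ['top','scene']:
    c=env.calibration(n); W=grid(c,np.load(f'{n}0.npy')); 
    def near(xy,r,z0,z1):
        m=(np.hypot(W[...,0]-xy[0],W[...,1]-xy[1])<r)&(W[...,2]>z0)&(W[...,2]<z1); return W[m]
    P=near((.507,.209),.085,.1,.13)
    print(n,'handle',len(P))
    if len(P)>5:
        rc=cv2.minAreaRect((P[:,:2]*1000).astype(np.float32)); print(rc, np.median(P[:,2])); print(np.degrees(np.arctan2(*np.linalg.svd(P[:,:2]-P[:,:2].mean(0))[2][0][::-1])))
    T=near((.6,-.08),.09,.085,.115)
    print('tumbler',len(T), cv2.minEnclosingCircle((T[:,:2]*1000).astype(np.float32)) if len(T) else '', np.median(T[:,2]) if len(T) else '')
    A,b=np.c_[2*T[:,:2],np.ones(len(T))],(T[:,:2]**2).sum(1)
    print(np.linalg.lstsq(A,b,rcond=None)[0])
    # clamp block top
    B=near((.507,.209),.075,.033,.043)
    print('block',len(B),cv2.minAreaRect((B[:,:2]*1000).astype(np.float32)) if len(B) else '')
    if n=='top':
        # glass line pixels (100,198)-(235,206) at z~.058
        for uv in [(110,198.5),(230,206)]:
            o=np.array(c['origin']); p=world(c,[uv],1.)[0]; k=(.058-o[2])/(p-o)[2]; print('glass',o+k*(p-o))
E
```

```text
top handle 347
((506.7100524902344, 212.62913513183594), (13.076502799987793, 115.24933624267578), 87.94278717041016) 0.11722043732458809
177.99234782352434
tumbler 224 ((637.0730590820312, -75.5341567993164), 37.949241638183594) 0.09959065348417623
[ 0.63654346 -0.0755098  -0.40961353]
block 631 ((514.0399780273438, 209.27316284179688), (96.87084197998047, 95.60478210449219), 88.05802154541016)
glass [0.55481458 0.4119981  0.058     ]
glass [0.54335883 0.12398291 0.058     ]
scene handle 410
((507.7395935058594, 213.22286987304688), (13.08271598815918, 116.33341217041016), 87.455078125) 0.11536757578707862
-1.8363253434611715
tumbler 406 ((637.7232055664062, -74.97685241699219), 38.16362380981445) 0.09794855492649546
[ 0.63859597 -0.07529274 -0.41219766]
block 586 ((514.366455078125, 208.42520141601562), (117.27991485595703, 97.91217041015625), 88.70701599121094)
```

```bash
cat >> h.py <<'E'
def plan(target,yaw_deg,n,turnfirst=True):
    s=env.get_state(); M=rot(s['tcp_rot']); p=np.array(s['eef_pos'])
    yaw=np.arctan2(M[1,0],M[0,0]); dz=-(np.radians(yaw_deg)-yaw); dz=(dz+np.pi/2)%np.pi-np.pi/2
    print('t',round(s['time'],2),'pos',p.round(4),'yaw',np.degrees(yaw).round(2),'tilt',np.degrees(np.arccos(-M[2,2])).round(2),'turn',dz.round(4),'F',s['contact_force'].round(1),'w',s['grip_width'])
    w=np.array(target)-p
    print('shift before turn',(M.T@w*1000).round(1),' after turn',((M@rot(R.from_euler('z',dz).as_matrix())).T@w*1000).round(1))
E
python3 -c "
from h import *
plan((.507,.213,.24),88,1)"
```

```text
t 0.4 pos [0.2432 0.5757 0.3038] yaw 67.09 tilt 0.01 turn -0.3649 F [ 0.2 -0.1  0.4] w 0.0858582010880934
shift before turn [-231.4  384.1   63.8]  after turn [-353.3  276.3   63.8]
```

Request:
{"fn": "servo_tool", "kwargs": {"commands": [-23,38,0,0,-23,38,0,0,-23,38,0,0,-23,38,0,0,-23,38,0,0,-23,38,0,0,-23,38,0,0,-23,38,0,0,-23,38,0,0,-24,42,0,0,0,0,0,-0.18,0,0,0,-0.18], "claw": 45, "squeeze": 70}}

```text
time: 1.9
eef_pos: [0.5074, 0.2128, 0.3038]
tcp_rot: [-0.0, 0.719, 0.695, -0.0]
contact_force: [0.3, 0.1, -0.9]
grip_width: 0.0452
```

Request:
{"fn": "servo_tool", "kwargs": {"commands": [0,0,20,0,0,0,20,0,0,0,24,0,0,0,0,0,0,0,0,0]}}

```text
time: 2.52
eef_pos: [0.5074, 0.2136, 0.2407]
tcp_rot: [0.0, 0.721, 0.693, 0.0]
contact_force: [0.2, 1.1, 0.6]
grip_width: 0.0451
```

```bash
python3 -c "
from h import *
plan((.507,.213,.159),88,1)
im,d=env.get_image('wrist'); cv2.imwrite('pics/w1.png',im); print(env.mark_of('wrist','key_handle'),env.calibration('wrist'))"
```

```text
t 2.52 pos [0.5074 0.2136 0.2407] yaw 87.72 tilt 0.05 turn -0.0048 F [0.2 1.1 0.6] w 0.04512021878980111
shift before turn [-0.6 -0.5 81.7]  after turn [-0.6 -0.5 81.7]
[{'point': [55.8, 433.2], 'conf': 0.95}, {'point': [224.6, 279.1], 'conf': 0.94}, {'point': [373.9, 286.1], 'conf': 0.69}] {'fx': 325.19226210127806, 'fy': 325.19226210127806, 'cx': 281.65503030182253, 'cy': 215.41888026726605, 'origin': array([0.43241966, 0.21688507, 0.31019467]), 'attitude': array([0.10789088, 0.71311125, 0.68480367, 0.1042873 ])}
```

View pics/w1.png

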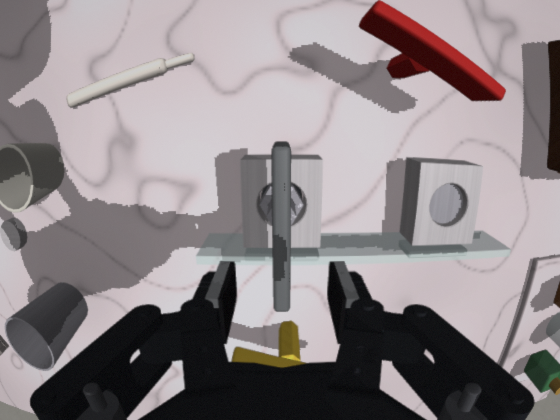

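The wrist view shows the grey handle at column 282, midway between the fingers (about 230 and 335) and aligned with them. Descending and gripping.

Request:
{"fn": "servo_tool", "kwargs": {"commands": [0,0,25,0,0,0,25,0,0,0,20,0,0,0,12,0,0,0,0,0,0,0,0,0]}}

```text
time: 3.38
eef_pos: [0.5075, 0.2136, 0.1587]
tcp_rot: [0.0, 0.721, 0.693, 0.0]
contact_force: [-0.4, 0.1, 0.1]
grip_width: 0.0445
```

Request:
{"fn": "servo_tool", "kwargs": {"commands": [0,0,0,0,0,0,0,0,0,0,0,0,0,0,0,0,0,0,0,0,0,0,0,0], "claw": 0}}

```text
time: 4.12
eef_pos: [0.5073, 0.2135, 0.1585]
tcp_rot: [0.0, 0.721, 0.693, 0.0]
contact_force: [-0.6, -0.5, 7.1]
grip_width: 0.011
```

Request:
{"fn": "servo_tool", "kwargs": {"commands": [0,0,0,0.13,0,0,0,0.13,0,0,0,0.13,0,0,0,0.13,0,0,0,0.13,0,0,0,0.13,0,0,0,0.13,0,0,0,0.13,0,0,0,0.13,0,0,0,0.13,0,0,0,0.13,0,0,0,0.13]}}

```text
time: 5.62
eef_pos: [0.507, 0.2131, 0.1585]
tcp_rot: [0.0, 1.0, -0.017, 0.0]
contact_force: [-1.8, -4.7, 10.3]
grip_width: 0.0109
```

Request:
{"fn": "servo_tool", "kwargs": {"commands": [0,0,0,0.06,0,0,0,0,0,0,0,0,0,0,0,0,0,0,0,0]}}

```text
time: 6.25
eef_pos: [0.507, 0.2131, 0.1585]
tcp_rot: [0.0, 0.999, -0.044, 0.0]
contact_force: [-3.6, -5.9, 10.0]
grip_width: 0.0108
```

```bash
python3 -c "
from h import *
plan((.507,.213,.29),-2,1); print(env.get_state()['wrist_torque'])
im,d=env.get_image('top'); c=env.calibration('top'); W=grid(c,d)
# handle ends sticking out either side of the gripper
m=(abs(W[...,0]-.507)<.05)&(abs(W[...,1]-.213)<.09)&(W[...,2]>.105)&(W[...,2]<.125);P=W[m];print(len(P))
P=P.astype(np.float32)
if len(P): print(cv2.fitLine(P[:,:2],cv2.DIST_HUBER,0,.001,.001).ravel(), P.min(0),P.max(0))
cv2.imwrite('pics/t2.png',cv2.resize(im[120:320,90:290],(700,700)))
"
```

```text
t 6.25 pos [0.507  0.2131 0.1585] yaw -5.1 tilt 0.03 turn -0.054 F [-3.6 -5.9 10. ] w 0.010807931065487868
shift before turn [ 1.000e-01  2.000e-01 -1.315e+02]  after turn [ 1.000e-01  2.000e-01 -1.315e+02]
[-1.11533705  0.6055803  -0.05420555]
77
[0.05949649 0.9982285  0.5024822  0.17003584] [0.49707055 0.15567015 0.10536881] [0.50842845 0.1856603  0.12113139]
```

View pics/t2.png

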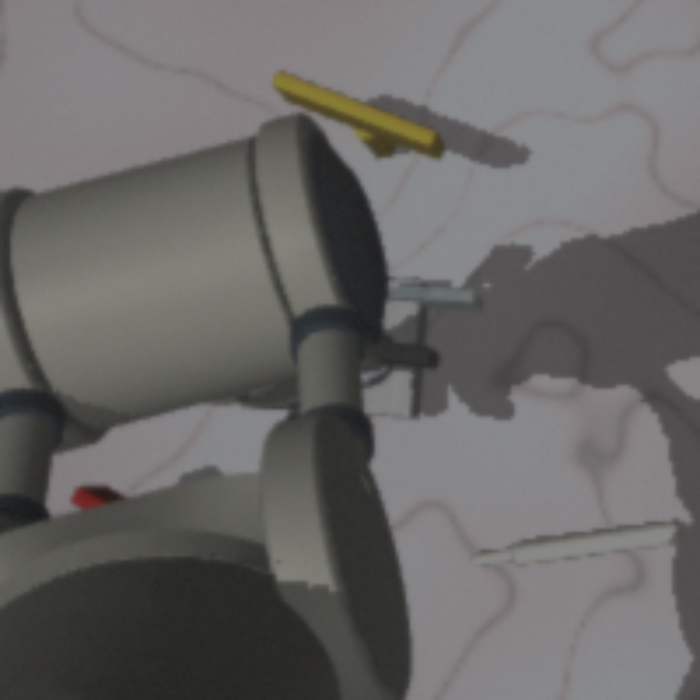

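The top view shows the handle's end at crop (415,355), now parallel to the pane (86.6°, so about 91° turned). Even with the full 6° of play, cam is at least 1.49. I'll back off slightly to free the hex, then lift.

Request:
{"fn": "servo_tool", "kwargs": {"commands": [0,0,0,-0.04,0,0,-5,0,0,0,-8,0,0,0,-10,0,0,0,-12,0,0,0,-20,0,0,0,-25,0,0,0,-25,0,0,0,-25,0,0,0,0,0]}}

```text
time: 7.55
eef_pos: [0.5078, 0.2139, 0.2901]
tcp_rot: [-0.001, 1.0, -0.025, 0.002]
contact_force: [-0.0, 0.9, -3.3]
grip_width: 0.0108
```

```bash
python3 -c "
from h import *
plan((.6375,-.0753,.30),-2.5,1)
im,d=env.get_image('scene'); c=env.calibration('scene'); W=grid(c,d)
cv2.imwrite('pics/s3.png',cv2.resize(im[60:260,240:500],(780,600)))
m=(abs(W[...,0]-.507)<.03)&(abs(W[...,1]-.213)<.09)&(W[...,2]>.19)&(W[...,2]<.26)
print(m.sum(),W[m].min(0),W[m].max(0))
"
```

```text
t 7.55 pos [0.5078 0.2139 0.2901] yaw -2.81 tilt 0.25 turn -0.0054 F [-0.   0.9 -3.3] w 0.010789897658432983
shift before turn [143.8 282.5  -9.8]  after turn [142.2 283.2  -9.8]
852 [0.48839849 0.15664983 0.19056645] [0.52874651 0.2724206  0.25957289]
```

View pics/s3.png

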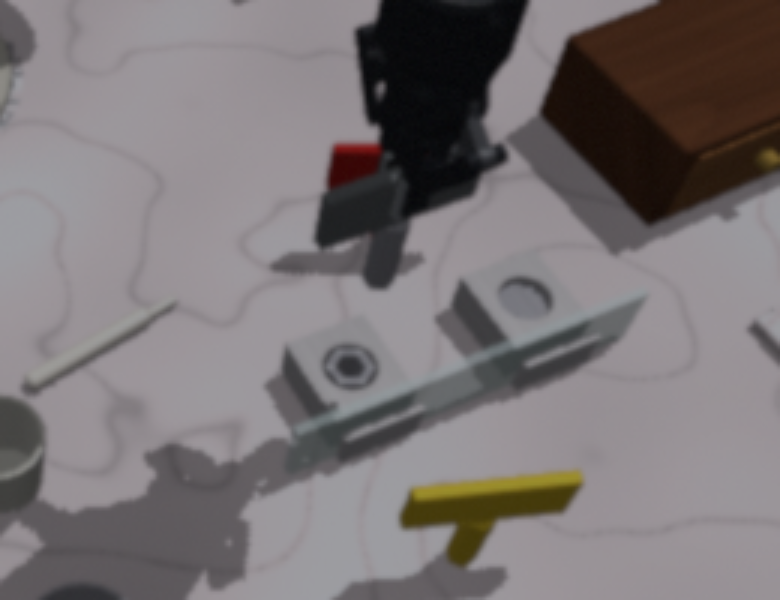

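Key is out (shank tip at crop (378,280)), upright, and the socket at (350,365) is empty. Carrying it to the tumbler.

Request:
{"fn": "servo_tool", "kwargs": {"commands": [6,12,0,0,12,23.5,0,0,12,23.5,0,0,14,28,0,0,16,30,0,0,16,30,0,0,16,30,0,0,16,30,0,0,14,28,0,0,12,23.5,0,0,10,20,0,0,0,4,0,0]}}

```text
time: 9.1
eef_pos: [0.6375, -0.0771, 0.2874]
tcp_rot: [0.0, 1.0, -0.025, -0.0]
contact_force: [0.4, 0.5, -2.9]
grip_width: 0.0112
```

Request:
{"fn": "servo_tool", "kwargs": {"commands": [0,0,0,0,0,0,0,0,0,0,0,0]}}

```text
time: 9.48
eef_pos: [0.6369, -0.0751, 0.288]
tcp_rot: [-0.0, 1.0, -0.024, 0.0]
contact_force: [-0.6, 1.2, -1.5]
grip_width: 0.0108
```

```bash
python3 -c "
from h import *
plan((.6375,-.0753,.159+.028),-2.5,1)
im,d=env.get_image('scene'); c=env.calibration('scene'); W=grid(c,d)
cv2.imwrite('pics/s4.png',cv2.resize(im[160:360,140:400],(780,600)))
x,y=env.get_state()['eef_pos'][:2]
m=(abs(W[...,0]-x)<.035)&(abs(W[...,1]-y)<.09)&(W[...,2]>.19)&(W[...,2]<.26)
P=W[m]; print(m.sum(),P.min(0),P.max(0))
for s in (-1,1):
  Q=P[(s*(P[:,1]-y)>.03)]
  if len(Q)>5: print(s,len(Q),Q.min(0),Q.max(0))
m=(abs(W[...,0]-x)<.035)&(abs(W[...,1]-y)<.025)&(W[...,2]>.13)&(W[...,2]<.185); P=W[m]; print('shank',len(P)); 
for z in (.15,.16,.17,.18):
  q=P[abs(P[:,2]-z)<.005]; print(z,len(q),q.mean(0) if len(q) else '')
T=W[(np.hypot(W[...,0]-.6375,W[...,1]+.0753)<.05)&(W[...,2]>.085)&(W[...,2]<.115)]
print('T',len(T),np.linalg.lstsq(np.c_[2*T[:,:2],np.ones(len(T))],(T[:,:2]**2).sum(1),rcond=None)[0])
"
```

```text
t 9.47 pos [ 0.6369 -0.0751  0.288 ] yaw -2.76 tilt 0.0 turn -0.0045 F [-0.6  1.2 -1.5] w 0.010763259879942477
shift before turn [  0.6   0.2 101. ]  after turn [  0.6   0.2 101. ]
950 [ 0.62323349 -0.13155756  0.1903219 ] [ 0.65560082 -0.01633919  0.25998647]
-1 315 [ 0.62889579 -0.13155756  0.20426757] [ 0.64196143 -0.10519278  0.24815544]
1 299 [ 0.63331842 -0.04505745  0.20413211] [ 0.6466406  -0.01633919  0.24824891]
shank 122
0.15 29 [ 0.64394767 -0.07693267  0.14986999]
0.16 31 [ 0.64401028 -0.07524467  0.16037395]
0.17 27 [ 0.64435815 -0.07712432  0.16979434]
0.18 26 [ 0.64397317 -0.07809468  0.17942554]
T 333 [ 0.63869251 -0.07541217 -0.41234486]
```

View pics/s4.png

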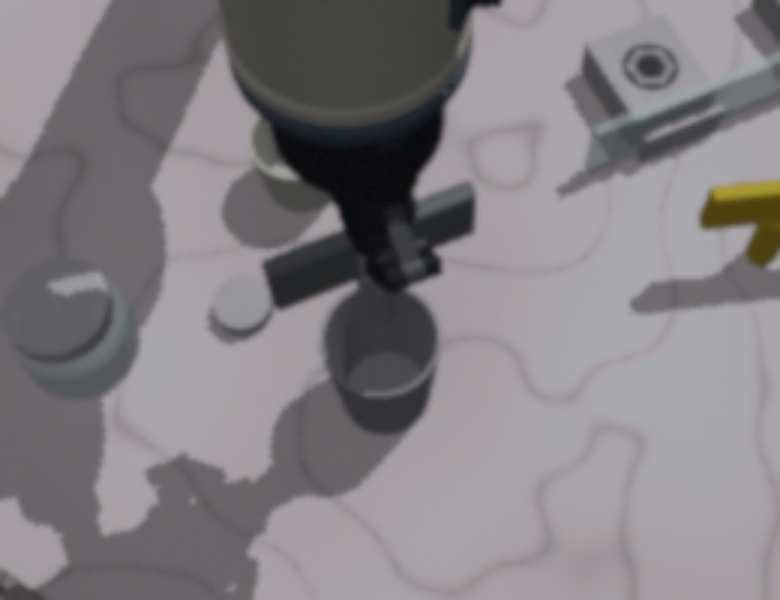

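Key is level and centred over the tumbler, whose rim is at crop (380,340). Lowering.

Request:
{"fn": "servo_tool", "kwargs": {"commands": [1,0,15,0,0,0,20,0,0,0,20,0,0,0,20,0,0,0,12,0,0,0,6,0,0,0,4,0,0,0,2,0,0,0,0,0]}}

```text
time: 10.65
eef_pos: [0.6382, -0.0758, 0.1892]
tcp_rot: [0.0, 1.0, -0.024, 0.0]
contact_force: [0.5, 0.5, -3.1]
grip_width: 0.0112
```

Request:
{"fn": "servo_tool", "kwargs": {"commands": [0,0,1,0,0,0,0,0,0,0,1,0,0,0,0,0]}}

```text
time: 11.15
eef_pos: [0.6381, -0.0758, 0.1868]
tcp_rot: [0.0, 1.0, -0.025, 0.0]
contact_force: [0.2, -0.3, -3.0]
grip_width: 0.0111
```

No contact yet, so I'll step down until it touches.

Request:
{"fn": "servo_tool", "kwargs": {"commands": [0,0,0.8,0,0,0,0.7,0,0,0,0,0]}}

```text
time: 11.52
eef_pos: [0.6383, -0.0758, 0.1866]
tcp_rot: [0.0, 1.0, -0.024, 0.001]
contact_force: [-4.9, 1.1, 14.8]
grip_width: 0.011
```

```bash
python3 -c "
from h import *
plan((.6375,-.0753,.185),-2.5,1)
im,d=env.get_image('scene'); c=env.calibration('scene'); W=grid(c,d)
cv2.imwrite('pics/s5.png',cv2.resize(im[210:330,190:350],(800,600)))
x,y=.6381,-.0758
P=W[(abs(W[...,0]-x)<.035)&(abs(W[...,1]-y)<.065)&(abs(W[...,1]-y)>.045)&(W[...,2]>.06)]
print(len(P),P.min(0),P.max(0))
"
```

```text
t 11.53 pos [ 0.6383 -0.0758  0.1866] yaw -2.81 tilt 0.08 turn -0.0053 F [-4.9  1.1 14.8] w 0.011042854439161375
shift before turn [-0.9 -0.5  1.6]  after turn [-0.9 -0.5  1.6]
2735 [ 0.60317224 -0.14079583  0.10267804] [ 0.67304568 -0.01081299  0.50718443]
```

Contact with the rim (15 N). I'll relieve it a little, open and retreat.

Request:
{"fn": "servo_tool", "kwargs": {"commands": [0,0,-1,0,0,0,0,0]}}

```text
time: 11.82
eef_pos: [0.6382, -0.0758, 0.1867]
tcp_rot: [0.0, 1.0, -0.025, 0.0]
contact_force: [-0.8, 1.3, 5.0]
grip_width: 0.0109
```

Request:
{"fn": "servo_tool", "kwargs": {"commands": [0,0,0,0,0,0,0,0,0,0,0,0,0,0,0,0], "claw": 40}}

```text
time: 12.32
eef_pos: [0.6381, -0.0758, 0.1863]
tcp_rot: [0.0, 1.0, -0.024, -0.0]
contact_force: [0.2, -0.2, 0.3]
grip_width: 0.0398
```

Request:
{"fn": "servo_tool", "kwargs": {"commands": [0,0,-8,0,0,0,-15,0,0,0,-25,0,0,0,-30,0,0,0,-30,0,-40,0,0,0,-50,0,0,0,-50,0,0,0,-50,0,0,0,0,0,0,0,0,0,0,0]}}

```text
time: 13.7
eef_pos: [0.449, -0.0667, 0.2955]
tcp_rot: [0.0, 1.0, -0.025, 0.001]
contact_force: [0.0, -0.5, 2.3]
grip_width: 0.04
```

```bash
python3 -c "
from h import *
ims=[]
for n in ['scene','top']:
  im,d=env.get_image(n); c=env.calibration(n); W=grid(c,d)
  N=(np.hypot(W[...,0]-.638,W[...,1]+.0755)<.08)
  P=W[N&(W[...,2]>.135)&(W[...,2]<.17)].astype(np.float32)
  print(n,len(P)); 
  if len(P)>5:
    print(cv2.minAreaRect(P[:,:2]*1000)); print('z ends',np.median(P[P[:,1]<-.1,2]),np.median(P[P[:,1]>-.05,2]))
  T=W[N&(W[...,2]>.092)&(W[...,2]<.103)]; print('T',len(T),T.mean(0),np.linalg.lstsq(np.c_[2*T[:,:2],np.ones(len(T))],(T[:,:2]**2).sum(1),rcond=None)[0])
  ims.append(cv2.resize(im[210:340,190:340] if n=='scene' else im[100:250,180:353],(400,346)))
cv2.imwrite('pics/f6.png',np.hstack(ims))
s=env.get_state();print(s['time'],s['eef_pos'],s['contact_force'])
"
```

```text
scene 516
((638.9566040039062, -74.4217529296875), (115.54190826416016, 12.681573867797852), 87.28860473632812)
z ends 0.14450698 0.14440057
T 267 [ 0.64002445 -0.07600789  0.09836151] [ 0.63740849 -0.07620089 -0.41098225]
top 320
((637.839111328125, -74.80438232421875), (115.14508819580078, 13.209479331970215), 87.23509216308594)
z ends 0.14574963 0.14605057
T 130 [ 0.64689562 -0.07963253  0.09909163] [ 0.63937668 -0.07780176 -0.41378413]
13.8 [ 0.44943491 -0.06669449  0.29491634] [-0.31229006 -0.35726177 -0.06967535]
```

View pics/f6.png

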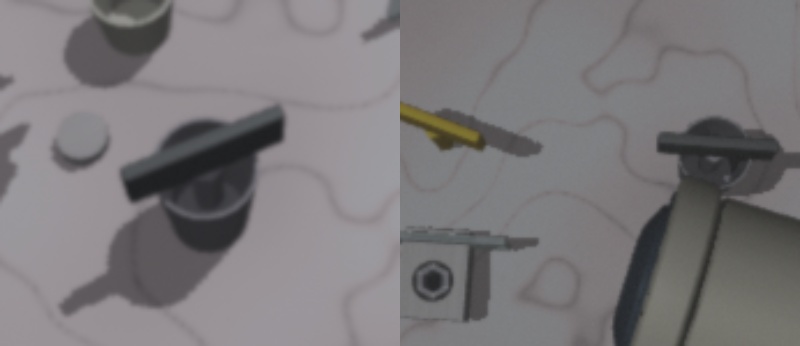

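The handle lies level across the rim, with the shank inside, at left panel (205,150) and right panel (718,147). Its centre is within about 2 mm of the rim centre, its top is at 0.145 m (centre about 23 mm above the rim), and the tumbler is standing. Handing in.

```bash
python3 -c "
from rig import env
print(env.job_done())"
```

```text
the job is handed in; nothing more can be done
None
```

I locked the clamp with the key, pulled the key straight up and hung it in the chrome tumbler. The job was handed in at about 13.8 s, well inside the 45 s limit; it reported no verdict.

- **Clamp:** the top camera measured the handle turned about 91° clockwise in the socket. I could not read `cam` directly; allowing for the full 6° of play, I put it at 1.49 rad or more, above the 1.2 needed. I backed the key off about 0.04 rad before lifting it, and the socket did not visibly turn back.
- **Key in tumbler:**
  - The handle lies level across the rim; its two ends differ by less than 0.5 mm in height.
  - Its centre is within about 3.5 mm of the rim centre and about 23 mm above the rim.
- **Tumbler:** it is upright, with the rim read at about 0.099 m.
- **Robot:** the gripper is clear and touching nothing. The highest force I saw was about 15 N, when the handle met the rim.

No checks failed. The two cameras differed by 1–2 mm on heights and on the rim centre.

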